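# Lid the blue parts box and register it on the labelling board

## Robot

A 6-joint arm with a two-finger parallel gripper is mounted at the origin on the work surface. World frame = base frame: x ahead of the robot, y to its left, z up, the work surface at z = 0. Lengths are in mm, angles in rad, forces in N, time in s.
With the tool pointing down it reaches from about 350 to 975 mm from the base axis. Payload 7.1 kg.
Tool frame: the origin (TCP) lies at the very end of the fingers, on their centre line; the grasp point (between the pads) lies 19 mm behind it (ctrl.tcp_to_grasp is the distance from the TCP to the grasp point, in mm); z points along the fingers, x is the direction in which the jaws open and shut, and the axes are right-handed (so a half turn about z gives the same grasp; the last joint's range is limited). The gripper opens to 88 mm and grips with 3 to 60 N. Pads are 20 mm wide; open, the fingers measure 115 mm over their backs; the gripper's body (75 mm by 178 mm) begins 61 mm behind the grasp point.
Start: joints at [1.195, 0.423, 1.63, -0, 1.089, -0.019], TCP at [218.266, 585.632, 222.675] pointing down, gripper open.
Joint ranges: [-3, 3], [-0.9, 2.11], [0.09, 2.58], [-1.31, 4.45], [0.11, 2.69], [-2.54, 2.54]. Speed limits (rad/s): [2.39, 2.39, 3.01, 3.14, 3.14, 3.14].

## Interface

Orientations are given as a rotation vector (axis times angle).
In Python, from workcell import get_obs, viewer, ctrl, masks_of gives the robot as it stands. The module is installed in compiled form; this text tells all that it offers.
- The arm moves only by the shell command python3 -m inch 'ROWS'. ROWS is JSON, a list of rows, each an object of numbers: "tx", "ty", "tz": the shift along the tool's x, y, z in cm; "ax", "ay", "az": the turn, a rotation vector about the tool's x, y, z in degrees; "jaw": the opening, from 0 (shut) to 1 (fully open). In form: [{"tx": .., "ty": .., "tz": .., "ax": .., "ay": .., "az": .., "jaw": ..}, ...]. A call has 1 to 12 rows; each row shifts and turns the commanded pose from where the row before left it, along the tool's axes as they then stand; what a row does not reach is not made up. A row lasts 1/8 s, in which the tool goes at most 62.5 mm and 10.7 degrees, less where a joint would pass 70% of its speed; a pose out of reach is approached as far as the arm can. A call is refused whole if a number of a shift passes 6.25 or a number of a turn 10.7, either way. A call with a gripper value outside its range is refused whole. The fingers move at their own pace and stop on an object; the grip force is fixed at half the most. Time passes only in rows, so rows that do not move let the fingers close. It gives the time, the measured TCP pose, the force and the opening at its end, in the units of the state.
- get_obs(): the state, without advancing time (a new reading comes with each control period).
- viewer.get_image(name): name is "scene" or "top" or "wrist"; returns (picture, depth): 480x640x3 uint8, red, green, blue; 480x640 float32, mm along the optical axis (not along the pixel's ray), 0 where there is no reading.
- viewer.get_calibration(name): a dict with "fx", "fy", "cx", "cy" (pixels), "distortion" ([k1, k2, p1, p2, k3] as OpenCV has them; the pictures are not rectified), "rvec" (rotation vector, rad) and "tvec" (3), from world to camera coordinates, as OpenCV has them. Camera axes: x right, y down, z forward; pixel columns grow to the right and rows downward; lengths in mm; the calibration is good to about 2 mm. A picture is of the moment at which its call begins: read the wrist's pose just before it. get_calibration takes no time and is no camera call; for the wrist camera it gives the pose at the moment of the call.
- ctrl.close_job(): hands the job in, once; it reports no verdict.
Trained networks look in the newest picture that a camera, given by its name, has taken for a name from the list of things; names that differ only in an ending like _2 or _b are one class to them, and where a whole thing is asked for, a point or a joint stands for the part that bears it (a point fixed in the world has none). Each returns a list of dicts, best first, with "score" (0 to 1); they miss things now and then, are a little off and sometimes report something else, mostly with a low value. They report only what shows in the picture. A call takes as long as a camera call.
- masks_of(camera, thing): "pixels" (480x640 bool, what is visible of it) and "location" ([column, row] in pixels, amid what is visible of it).
The state is a dict: "t": time; "qpos": joint angles; "qvel": joint speeds; "joint_torque": joint torques, N m; "ee_pos": TCP position; "orientation": TCP orientation; "ft_force": force on the tool from outside, world axes, zero at the start; "moment": the same for the moment, N m; "width": finger opening in mm.
Only numpy, scipy, OpenCV 4.12 (cv2) and the standard library are available. Lean on these libraries where they do the work, as an engineer would, in place of code of your own. Each camera call takes 0.05 s, during which the arm holds its last target. There are 200 camera calls.

## Task

Put the lid that belongs to it, blue and of the same size, on the open blue parts box on the plywood labelling board, fully home, and let go of it. Then slide the closed box along the board, without lifting it, snug into the corner of the two metal stops, with its long side against the far stop and its end against the stop on the robot's left. Leave the other two lids and the yellow box where they are.

Things in the scene. Friction and masses are not known exactly. Their poses are not given: they have to be found in the camera images.
- board: Fixed plywood labelling board, 240 x 240 x 6 mm, with two aluminium stop bars 12 mm thick standing 30 mm above its top: the far stop runs along its +x edge, the left stop along its +y edge (180 mm long, from x = -75 to +105 mm). Both other sides are open. Origin: centre of its underside; x and y along its edges.
- stop_corner (a point): Inner corner where the two stops' faces meet, at the board's top face (6 mm above the table). Axes as the board's: the far stop's face is its plane x = 0, the left stop's face its plane y = 0; the free board lies to -x and -y. The box's 90 mm side (along its y) goes against the far stop, its 56 mm end against the left stop.
- box_blue: Blue open-topped rectangular parts box, 56 mm (x) x 90 mm (y) x 42 mm high outside, walls 3 mm (inside 50 x 84 mm), with a few brass and steel fittings lying below 25 mm inside. Origin: centre of its underside, z up. It stands on the board, clear of the stops and askew. Either of its long sides may face the stop.
- lid_blue: The matching small blue lid, plug down on the table: plate 56 (x) x 90 (y) x 6 mm, plug 43 x 77 mm below it, white grip bar 14 (x) x 50 (y) mm on top. Origin: centre of the plug's underside; plate z = 10 to 16 mm, bar 16 to 35 mm. On its box, either way round, the plug goes inside (3.5 mm play all round), the plate rests on the rim, and the origin is 32 mm above the box's.
- lid_yellow: Yellow lid of the same shape and size as the small blue one, plug down on the table; belongs to the yellow box. Leave alone. Origin as for the blue lid.
- lid_blue_large: Larger blue lid of the same pattern, too big for the box: plate 78 (x) x 116 (y) mm, 35 mm tall with its white grip bar, plug down on the table. Origin: centre of its underside. Leave alone.
- box_yellow: Yellow open-topped rectangular parts box, 56 mm (x) x 90 mm (y) x 42 mm high outside, walls 3 mm (inside 50 x 84 mm), with a few brass and steel fittings lying below 25 mm inside. Origin: centre of its underside, z up. It stands on the table. Leave alone.

How it is judged (in metres and radians):
On the way, in this order (a step that is already met when the one before it is completed fails the run):
1. the small blue lid is fully home on the blue box and released (x of lid_blue in the frame of box_blue between -0.0065 and 0.0065 m and y of lid_blue in the frame of box_blue between -0.0065 and 0.0065 m and z of lid_blue in the frame of box_blue between 0.028 and 0.034 m and angle between the y axis of lid_blue and the y axis of box_blue, either way round below 0.15 rad and angle between the z axis of lid_blue and the z axis of box_blue, either way round below 0.06 rad and contact force between the fingers and lid_blue below 0.05 N and linear speed of lid_blue below 0.02 m/s), for 0.2 s.
2. the closed box is in the corner, against both stops (x of lid_blue in the frame of box_blue between -0.0065 and 0.0065 m and y of lid_blue in the frame of box_blue between -0.0065 and 0.0065 m and z of lid_blue in the frame of box_blue between 0.028 and 0.034 m and angle between the y axis of lid_blue and the y axis of box_blue, either way round below 0.15 rad and angle between the z axis of lid_blue and the z axis of box_blue, either way round below 0.06 rad and x of box_blue in the frame of stop_corner between -0.0315 and -0.0245 m and y of box_blue in the frame of stop_corner between -0.0485 and -0.0415 m and z of box_blue in the frame of stop_corner between -0.004 and 0.004 m and angle between the y axis of box_blue and the y axis of board, either way round below 0.06 rad and angle between box_blue's own z axis and vertical below 0.06 rad), for 0.2 s.
At the end, for the whole second after the job is handed in: Small blue lid flat on the blue box: within 6.5 mm of centre each way, 3 mm of seated height, 8 deg of yaw. Box flat on the board, long side within 3.4 deg of the far stop, its centre placed within 3.5 mm of touching each stop. Both at rest (all of step 2 and linear speed of each of box_blue, lid_blue below 0.01 m/s).
It fails at once if the blue box is lifted off the board (more than 20 mm) (z of box_blue in the frame of board above 0.026 m).
It fails at once if the yellow box, the yellow lid or the large blue lid is moved more than 30 mm (distance of any of box_yellow, lid_yellow, lid_blue_large from where it was at the start of the episode above 0.03 m).
It also fails if it takes over 64 s, if anything falls off the work surface, if the arm or the gripper's body presses on something with over 40 N, if the wrist force passes 120 N, or if a joint passes its speed limit or range.

## Working session

There is one attempt and no reset: what is moved stays moved. The work goes in short steps, Python scripts to look and compute and a shell command to move; the robot and the scene stay as the last step left them, time stands still between calls to the robot, and variables do not carry over. Pictures are saved under pics/ and viewed, about 8 in all and at most 12, crops included, and the job is handed in when it is done.

```bash
mkdir -p pics; cat > h.py <<'E'
import numpy as np, cv2
from workcell import get_obs, viewer, ctrl, masks_of
def world(name, mask, depth, cal=None):
    c=cal or viewer.get_calibration(name)
    K=np.array([[c['fx'],0,c['cx']],[0,c['fy'],c['cy']],[0,0,1]])
    v,u=np.nonzero(mask&(depth>0)); z=depth[v,u].astype(float)
    n=cv2.undistortPoints(np.stack([u,v],1).astype(float)[:,None],K,np.array(c['distortion']))[:,0]
    P=np.c_[n*z[:,None],z]; R=cv2.Rodrigues(np.array(c['rvec'],float))[0]
    return (P-np.array(c['tvec']).ravel())@R
def rect(P):
    (c,s,a)=cv2.minAreaRect(P[:,:2].astype(np.float32)); 
    if s[0]>s[1]: a+=90; s=s[::-1]
    # long-axis direction angle deg from world x
    return np.round(c,1),np.round(s,1),round((a+90)%180,1)
def save(n,im): cv2.imwrite(f'pics/{n}.png',im[:,:,::-1])
E
cat > look.py <<'E'
from h import *
import sys
for cam in ['top','scene']:
    im,d=viewer.get_image(cam); save(cam+'1',im)
    for t in ['box_blue','lid_blue','lid_yellow','lid_blue_large','box_yellow','board']:
        for m in masks_of(cam,t)[:3]:
            P=world(cam,m['pixels'],d)
            if len(P)<30: continue
            zt=np.percentile(P[:,2],97); 
            print(cam,t,round(m['score'],2),np.round(m['location']),'n',len(P),'z',np.round(np.percentile(P[:,2],[5,50,97]),0),*rect(P))
print(get_obs())
E
python3 look.py
```

```text
top box_blue 0.81 [347. 245.] n 976 z [ 6. 20. 50.] [536.  -18.3] [68.9 88. ] 89.1
top lid_blue 0.64 [465. 217.] n 730 z [12. 16. 36.] [ 592.5 -316.7] [56.8 92. ] 63.7
top lid_yellow 0.71 [194. 298.] n 832 z [12. 16. 36.] [403.7 345.8] [57.  90.6] 105.9
top lid_blue_large 0.73 [478. 293.] n 1513 z [12. 16. 35.] [ 403.5 -334.4] [ 79.8 115.2] 42.4
top lid_blue_large 0.32 [342. 224.] n 8445 z [ 2.  6. 37.] [577.9 -15.4] [243.5 254. ] 174.4
top box_yellow 0.75 [200. 214.] n 995 z [ 0. 17. 44.] [616.9 341.3] [57.1 92.6] 74.7
top board 0.92 [339. 224.] n 8446 z [ 2.  6. 37.] [578.4 -14.6] [241.6 254.9] 174.1
scene box_blue 0.92 [312. 246.] n 1314 z [ 9. 31. 50.] [523.5 -15.5] [106.6 121. ] 144.8
scene lid_blue 0.78 [213. 342.] n 1333 z [13. 17. 36.] [ 590.4 -313. ] [73.1 89.4] 61.1
scene lid_yellow 0.73 [375. 177.] n 367 z [11. 18. 37.] [397.8 358.3] [ 65.8 128.5] 114.3
scene lid_blue_large 0.64 [155. 294.] n 1612 z [13. 16. 35.] [ 406.1 -335.4] [ 80.8 115.7] 41.5
scene box_yellow 0.86 [438. 207.] n 970 z [ 7. 26. 44.] [620.6 351.8] [ 59.8 119.7] 75.1
scene board 0.82 [336. 271.] n 7360 z [ 5.  8. 38.] [572.4   1.3] [250.6 275.7] 83.7
{'t': 0.7, 'qpos': array([ 1.19498445e+00,  4.23053280e-01,  1.62989022e+00, -4.17780134e-05,
        1.08861392e+00, -1.89957323e-02]), 'qvel': array([-8.25018154e-04,  1.36770037e-03, -1.32884706e-05,  2.57701156e-04,
        1.05553382e-03, -1.23856840e-03]), 'joint_torque': array([ 7.65348959e-04, -5.44440794e+01, -2.73990154e+01,  6.43364224e-02,
        1.68754952e-02,  1.30694687e-05]), 'ee_pos': array([218.28816993, 585.62955179, 222.7081049 ]), 'orientation': array([2.58037890e+00, 1.79197612e+00, 7.82927887e-05]), 'ft_force': array([ 0.29319099, -0.19528189,  0.14381197]), 'moment': array([ 0.02057284,  0.02175994, -0.08474303]), 'width': 87.53630078918563}
```

```bash
python3 - <<'E'
from h import *
im,d=viewer.get_image('top')
c=cv2.resize(im[150:350,240:540],None,fx=2.6,fy=2.6,interpolation=cv2.INTER_CUBIC); save('topcrop',c)
def sel(t,lo,hi):
    m=masks_of('top',t)[0]['pixels']; m=cv2.dilate(m.astype(np.uint8),np.ones((3,3)))>0
    P=world('top',m,d); P=P[(P[:,2]>lo)&(P[:,2]<hi)]; return P
for t,lo,hi in [('lid_blue',27,45),('lid_blue',10,45),('box_blue',40,60),('board',25,41)]:
    P=sel(t,lo,hi); print(t,lo,len(P),*rect(P),P.mean(0))
# stops: points, in two lines
P=sel('board',28,42)
np.save('stops.npy',P)
far=P[P[:,0]>640]; print('far',len(far),*rect(far)); l=P[P[:,1]>85]; print('left',len(l),*rect(l))
R=cv2.Rodrigues(get_obs()['orientation'])[0]; print(np.round(R,3))
E
```

```text
lid_blue 27 131 [ 595.3 -314.8] [16.2 50.2] 60.1 [ 594.87183453 -314.13843849   33.38639474]
lid_blue 10 787 [ 595.  -316.3] [57.7 88.9] 60.7 [ 593.65954461 -315.13248766   18.70160142]
box_blue 40 164 [530.8 -18.3] [55.8 88.3] 89.0 [533.3098347  -18.17365554  46.04306037]
board 25 934 [594.2 -18.5] [193.2 234.5] 84.1 [646.29689174  20.34492731  34.43386338]
far 612 [682.  -23.6] [ 59.6 239.5] 96.3
left 340 [602.1  92.4] [ 12.2 185.9] 174.1
[[ 0.349  0.937  0.   ]
 [ 0.937 -0.349  0.   ]
 [ 0.     0.    -1.   ]]
```

View pics/topcrop.png

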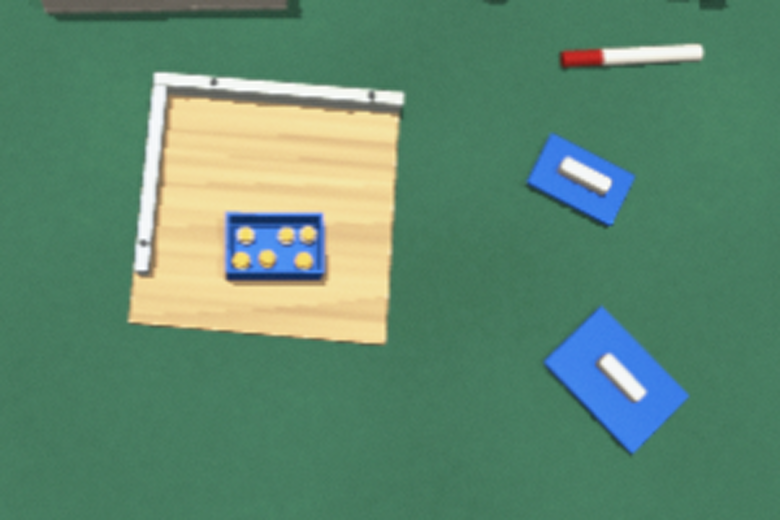

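```bash
cat > plan.py <<'E'
# usage: plan.py x y z yaw(jaw axis dir, deg) N : equal rows to reach that, tool down
from h import *
import sys
from scipy.spatial.transform import Rotation as Ro
x,y,z,yaw,N=map(float,sys.argv[1:6]); N=int(N); o=get_obs()
R0=Ro.from_rotvec(o['orientation']).as_matrix(); c,s=np.cos(np.radians(yaw)),np.sin(np.radians(yaw))
Rt=np.array([[c,s,0],[s,-c,0],[0,0,-1.]])
rv=Ro.from_matrix(R0.T@Rt).as_rotvec(); r=Ro.from_rotvec(rv/N).as_matrix()
S=sum(np.linalg.matrix_power(r,k) for k in range(N)); D=np.array([x,y,z])-o['ee_pos']
d=np.linalg.solve(S,R0.T@D)/10
print('pos',np.round(o['ee_pos'],1),'yaw',round(np.degrees(np.arctan2(R0[1,0],R0[0,0])),2),'tilt',np.round(R0[:2,2],4),'F',np.round(o['ft_force'],1),'w',round(o['width'],1),'t',o['t'])
print('row: t',np.round(d,3),'a',np.round(np.degrees(rv)/N,2),'|t|',round(np.linalg.norm(d),2))
E
python3 plan.py 594.8 -315 150 -29.6 20
```

```text
pos [218.3 585.6 222.7] yaw 69.56 tilt [0. 0.] F [-0.1 -0.3  0.7] w 87.9 t 1.0
row: t [0.022 5.546 0.363] a [-0.   -0.    4.96] |t| 5.56
```

View pics/scene1.png

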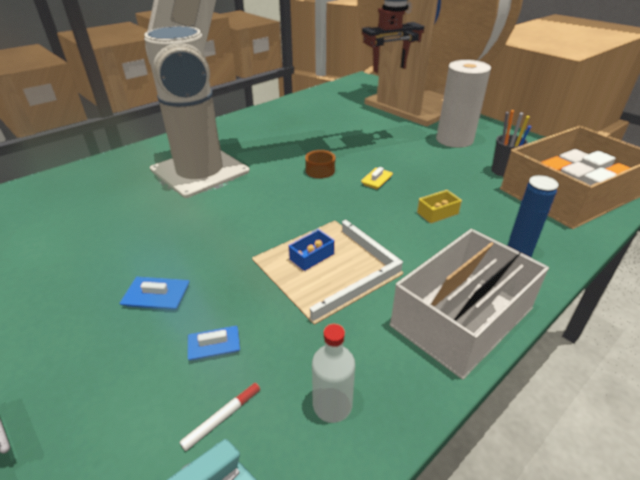

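```bash
python3 plan.py 500 0 210 10 12
```

```text
pos [218.3 585.6 222.7] yaw 69.56 tilt [0. 0.] F [-0.1 -0.3  0.7] w 87.9 t 1.0
row: t [-1.616  5.43   0.106] a [ 0.   -0.    4.96] |t| 5.67
```

```bash
R='x'; python3 -m inch '[{"tx":-1.62,"ty":5.43,"tz":0.1,"az":5},{"tx":-1.62,"ty":5.43,"tz":0.1,"az":5},{"tx":-1.62,"ty":5.43,"tz":0.1,"az":5},{"tx":-1.62,"ty":5.43,"tz":0.1,"az":5},{"tx":-1.62,"ty":5.43,"tz":0.1,"az":5},{"tx":-1.62,"ty":5.43,"tz":0.1,"az":5},{"tx":-1.62,"ty":5.43,"tz":0.1,"az":5},{"tx":-1.62,"ty":5.43,"tz":0.1,"az":5},{"tx":-1.62,"ty":5.43,"tz":0.1,"az":5},{"tx":-1.62,"ty":5.43,"tz":0.1,"az":5},{"tx":-1.62,"ty":5.43,"tz":0.1,"az":5},{"tx":-1.62,"ty":5.43,"tz":0.1,"az":5}]'; python3 plan.py 594.8 -315 150 -29.6 7
```

```text
pos [218.3 585.6 222.7] yaw 69.56 tilt [0. 0.] F [-0.1 -0.3  0.7] w 87.9 t 1.0
row: t [-1.206 15.764  1.038] a [-0.   -0.   14.17] |t| 15.84$[0]: bad value
```

```bash
python3 -m inch '[{"tx":-1.62,"ty":5.43,"tz":0.1,"ax":0,"ay":0,"az":5,"jaw":1},{"tx":-1.62,"ty":5.43,"tz":0.1,"ax":0,"ay":0,"az":5,"jaw":1},{"tx":-1.62,"ty":5.43,"tz":0.1,"ax":0,"ay":0,"az":5,"jaw":1},{"tx":-1.62,"ty":5.43,"tz":0.1,"ax":0,"ay":0,"az":5,"jaw":1},{"tx":-1.62,"ty":5.43,"tz":0.1,"ax":0,"ay":0,"az":5,"jaw":1},{"tx":-1.62,"ty":5.43,"tz":0.1,"ax":0,"ay":0,"az":5,"jaw":1},{"tx":-1.62,"ty":5.43,"tz":0.1,"ax":0,"ay":0,"az":5,"jaw":1},{"tx":-1.62,"ty":5.43,"tz":0.1,"ax":0,"ay":0,"az":5,"jaw":1},{"tx":-1.62,"ty":5.43,"tz":0.1,"ax":0,"ay":0,"az":5,"jaw":1},{"tx":-1.62,"ty":5.43,"tz":0.1,"ax":0,"ay":0,"az":5,"jaw":1},{"tx":-1.62,"ty":5.43,"tz":0.1,"ax":0,"ay":0,"az":5,"jaw":1},{"tx":-1.62,"ty":5.43,"tz":0.1,"ax":0,"ay":0,"az":5,"jaw":1}]'; python3 plan.py 594.8 -315 150 -29.6 7
```

```text
t: 2.5
ee_pos: [497.7, -2.8, 210.9]
orientation: [3.131, 0.257, 0.002]
ft_force: [1.6, -0.1, -0.3]
width: 87.6
pos [497.7  -2.8 210.9] yaw 9.39 tilt [ 0.001  -0.0001] F [ 1.6 -0.1 -0.3] w 87.6 t 2.5
row: t [1.981 4.329 0.872] a [-0.   -0.01  5.57] |t| 4.84
```

```bash
cat > wl.py <<'E'
from h import *
import sys
cal=viewer.get_calibration('wrist'); im,d=viewer.get_image('wrist'); save(sys.argv[1],im)
for a in sys.argv[2:]:
    t,lo,hi=a.split(','); lo,hi=float(lo),float(hi)
    ms=masks_of('wrist',t)
    for m in ms[:2]:
        P=world('wrist',m['pixels'],d,cal); n=len(P); P=P[(P[:,2]>lo)&(P[:,2]<hi)]
        if len(P)>30: print(t,lo,round(m['score'],2),np.round(m['location']),n,len(P),*rect(P),np.round(P.mean(0),1))
E
python3 wl.py wrist1 box_blue,40,60 board,25,45
python3 -m inch '[{"tx":1.98,"ty":4.33,"tz":0.87,"ax":0,"ay":0,"az":5.6,"jaw":1},{"tx":1.98,"ty":4.33,"tz":0.87,"ax":0,"ay":0,"az":5.6,"jaw":1},{"tx":1.98,"ty":4.33,"tz":0.87,"ax":0,"ay":0,"az":5.6,"jaw":1},{"tx":1.98,"ty":4.33,"tz":0.87,"ax":0,"ay":0,"az":5.6,"jaw":1},{"tx":1.98,"ty":4.33,"tz":0.87,"ax":0,"ay":0,"az":5.6,"jaw":1},{"tx":1.98,"ty":4.33,"tz":0.87,"ax":0,"ay":0,"az":5.6,"jaw":1},{"tx":1.98,"ty":4.33,"tz":0.87,"ax":0,"ay":0,"az":5.5,"jaw":1},{"tx":0,"ty":0,"tz":0,"ax":0,"ay":0,"az":0,"jaw":1},{"tx":0,"ty":0,"tz":0,"ax":0,"ay":0,"az":0,"jaw":1}]'
python3 wl.py wrist2 lid_blue,27,50 lid_blue,10,50 lid_blue,10,20;  python3 plan.py 594.8 -315 60 -29.6 3
```

```text
box_blue 40.0 0.8 [356. 234.] 5859 1299 [533.8 -19.5] [56.2 90.7] 88.9 [535.5 -18.9  46.8]
board 25.0 0.81 [404. 202.] 43295 5933 [599.4   9.5] [182.1 192.7] 174.3 [644.   48.8  35.2]
t: 3.78
ee_pos: [595.1, -311.6, 149.6]
orientation: [-3.038, 0.798, 0.001]
ft_force: [-0.2, 0.3, -0.9]
width: 87.7
lid_blue 27.0 0.93 [327. 225.] 6584 1049 [ 597.8 -315.3] [14.  48.4] 60.5 [ 598.2 -314.2   34.6]
lid_blue 27.0 0.19 [148. 300.] 2527 63 [ 417.6 -317.7] [ 4.3 12.9] 15.5 [ 420.6 -317.1   32.8]
lid_blue 10.0 0.93 [327. 225.] 6584 6584 [ 597.3 -316.1] [56.1 90.1] 60.8 [ 598.8 -313.4   19.1]
lid_blue 10.0 0.19 [148. 300.] 2527 2486 [ 419.7 -295.3] [50.4 73.7] 12.8 [ 423.9 -299.6   16.2]
lid_blue 10.0 0.93 [327. 225.] 6584 5508 [ 597.3 -316.1] [56.1 90.1] 60.8 [ 598.9 -313.4   16.1]
lid_blue 10.0 0.19 [148. 300.] 2527 2388 [ 419.7 -295.3] [50.4 73.7] 12.8 [ 424.1 -298.9   15.7]
pos [ 595.2 -311.5  150.2] yaw -29.42 tilt [ 0.0003 -0.    ] F [-0.2  0.1  0.7] w 87.8 t 3.975
row: t [0.045 0.108 3.007] a [-0.   -0.01  0.06] |t| 3.01
```

View pics/wrist2.png

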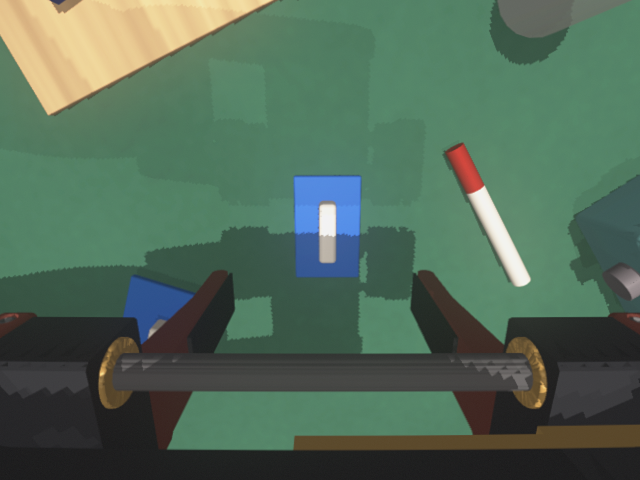

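```bash
python3 plan.py 597 -316 18 -29.3 6
```

```text
pos [ 595.2 -311.5  150.2] yaw -29.42 tilt [ 0.0003 -0.    ] F [-0.2  0.1  0.7] w 87.8 t 3.975
row: t [0.062 0.051 2.204] a [-0.   -0.   -0.02] |t| 2.21
```

```bash
python3 -m inch '[{"tx":0.12,"ty":0.1,"tz":3.5,"ax":0,"ay":0,"az":0,"jaw":0.6},{"tx":0.12,"ty":0.1,"tz":3.5,"ax":0,"ay":0,"az":0,"jaw":0.6},{"tx":0.12,"ty":0.1,"tz":3.2,"ax":0,"ay":0,"az":0,"jaw":0.6},{"tx":0,"ty":0,"tz":2,"ax":0,"ay":0,"az":0,"jaw":0.6},{"tx":0,"ty":0,"tz":1,"ax":0,"ay":0,"az":0,"jaw":0.6},{"tx":0,"ty":0,"tz":0,"ax":0,"ay":0,"az":0,"jaw":0.6},{"tx":0,"ty":0,"tz":0,"ax":0,"ay":0,"az":0,"jaw":0.6}]'
python3 plan.py 597 -316 18 -29.3 1;python3 wl.py wrist3 lid_blue,27,50 lid_blue,10,50
```

```text
t: 4.85
ee_pos: [597.1, -317.7, 18.9]
orientation: [3.037, -0.801, 0.003]
ft_force: [0.7, 0.2, -0.4]
width: 52.8
pos [ 597.1 -317.7   18.9] yaw -29.53 tilt [ 0.0014 -0.0008] F [ 0.7  0.2 -0.4] w 52.8 t 4.85
row: t [-0.092 -0.141  0.089] a [-0.   -0.09 -0.23] |t| 0.19
lid_blue 27.0 0.6 [320. 275.] 17083 3107 [ 597.3 -315.6] [14.  49.9] 60.8 [ 598.6 -313.3   34.5]
lid_blue 10.0 0.6 [320. 275.] 17083 17033 [ 599.  -312.6] [56.2 82.7] 60.8 [ 601.7 -308.4   19.5]
```

```bash
python3 -m inch '[{"tx":-0.09,"ty":-0.18,"tz":0.05,"ax":0,"ay":0,"az":0,"jaw":0.6},{"tx":0,"ty":0,"tz":0,"ax":0,"ay":0,"az":0,"jaw":0},{"tx":0,"ty":0,"tz":0,"ax":0,"ay":0,"az":0,"jaw":0},{"tx":0,"ty":0,"tz":0,"ax":0,"ay":0,"az":0,"jaw":0},{"tx":0,"ty":0,"tz":0,"ax":0,"ay":0,"az":0,"jaw":0},{"tx":0,"ty":0,"tz":0,"ax":0,"ay":0,"az":0,"jaw":0},{"tx":0,"ty":0,"tz":0,"ax":0,"ay":0,"az":0,"jaw":0}]'
python3 plan.py 597 -316 18 -29.3 1;python3 wl.py wrist4 lid_blue,27,50 lid_blue,10,50
python3 -m inch '[{"tx":0,"ty":0,"tz":-2,"ax":0,"ay":0,"az":0,"jaw":0},{"tx":0,"ty":0,"tz":-4,"ax":0,"ay":0,"az":0,"jaw":0},{"tx":0,"ty":0,"tz":-5,"ax":0,"ay":0,"az":0,"jaw":0},{"tx":0,"ty":0,"tz":0,"ax":0,"ay":0,"az":0,"jaw":0},{"tx":0,"ty":0,"tz":0,"ax":0,"ay":0,"az":0,"jaw":0}]'; python3 wl.py wrist5 lid_blue,100,200; python3 plan.py 533.8 -19.5 140 -1 6
```

```text
t: 5.88
ee_pos: [596.5, -315.4, 17.3]
orientation: [3.038, -0.801, 0.0]
ft_force: [0.7, 0.2, -0.5]
width: 13.5
pos [ 596.5 -315.4   17.3] yaw -29.54 tilt [ 0.     -0.0001] F [ 0.7  0.2 -0.5] w 13.5 t 5.875
row: t [ 0.071  0.026 -0.074] a [ 0.   -0.   -0.24] |t| 0.11
lid_blue 27.0 0.81 [322. 252.] 11842 2986 [ 593.3 -312. ] [22.7 47.9] 60.5 [ 598.4 -312.    34.5]
lid_blue 10.0 0.81 [322. 252.] 11842 11833 [ 599.1 -310.8] [56.3 79.5] 60.7 [ 606.2 -298.2   20.8]
lid_blue 10.0 0.28 [ 97. 415.] 3903 3736 [ 449.5 -323.4] [42.3 46.7] 152.0 [ 449.3 -319.5   15.7]
t: 6.65
ee_pos: [596.3, -315.3, 128.0]
orientation: [3.038, -0.801, 0.001]
ft_force: [-0.2, 0.3, -1.2]
width: 14.0
lid_blue 100.0 0.7 [323. 255.] 12001 11948 [ 598.9 -310.7] [56.4 79.6] 60.6 [ 606.  -298.1  131.6]
pos [ 595.6 -314.9  126.3] yaw -29.54 tilt [-0.0019  0.001 ] F [ 0.2 -0.3 -0.7] w 13.8 t 6.75
row: t [-2.499 -4.423 -0.225] a [-0.    0.02 -4.76] |t| 5.09
```

```bash
python3 -m inch '[{"tx":-2.5,"ty":-4.42,"tz":0,"ax":0,"ay":0,"az":-4.75,"jaw":0},{"tx":-2.5,"ty":-4.42,"tz":0,"ax":0,"ay":0,"az":-4.75,"jaw":0},{"tx":-2.5,"ty":-4.42,"tz":0,"ax":0,"ay":0,"az":-4.75,"jaw":0},{"tx":-2.5,"ty":-4.42,"tz":0,"ax":0,"ay":0,"az":-4.75,"jaw":0},{"tx":-2.5,"ty":-4.42,"tz":0,"ax":0,"ay":0,"az":-4.75,"jaw":0},{"tx":-2.5,"ty":-4.42,"tz":0,"ax":0,"ay":0,"az":-4.75,"jaw":0},{"tx":0,"ty":0,"tz":1.5,"ax":0,"ay":0,"az":0,"jaw":0},{"tx":0,"ty":0,"tz":1.5,"ax":0,"ay":0,"az":0,"jaw":0},{"tx":0,"ty":0,"tz":0,"ax":0,"ay":0,"az":0,"jaw":0},{"tx":0,"ty":0,"tz":0,"ax":0,"ay":0,"az":0,"jaw":0}]'; python3 wl.py wrist6 lid_blue,60,200 box_blue,40,56; python3 plan.py 533.8 -19.5 80 -1.2 1
python3 - <<'E'
from h import *
im,d=viewer.get_image('top'); m=masks_of('top','lid_blue')[0]; print(m['score'],m['location'])
P=world('top',cv2.dilate(m['pixels'].astype(np.uint8),np.ones((3,3)))>0,d); P=P[(P[:,2]>70)&(P[:,2]<100)]; print(rect(P))
E
```

```text
t: 8.0
ee_pos: [534.9, -21.1, 96.9]
orientation: [3.141, -0.031, -0.001]
ft_force: [0.6, 0.1, -0.1]
width: 14.0
lid_blue 60.0 0.64 [321. 255.] 12123 12034 [535.7 -15.8] [56.3 79.3] 89.0 [536.   -1.5 100.7]
box_blue 40.0 0.86 [316. 190.] 2322 802 [534.3  20.3] [11.1 56.2] 179.5 [533.9  23.4  47.1]
pos [535.1 -20.7  97.6] yaw -1.1 tilt [ 0.0007 -0.    ] F [-0.5  0.8 -0. ] w 13.6 t 8.15
row: t [-0.136 -0.121  1.756] a [ 0.   -0.04  0.1 ] |t| 1.77Traceback (most recent call last):
  File "<stdin>", line 2, in <module>
IndexError: list index out of range
```

View pics/wrist6.png

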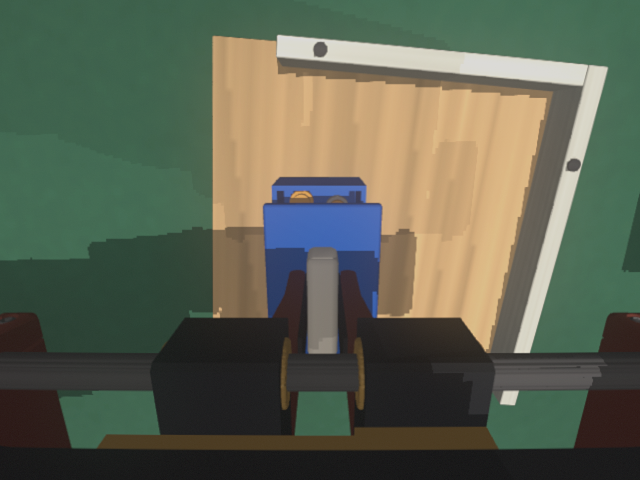

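```bash
python3 -m inch '[{"tx":-0.16,"ty":-0.17,"tz":0.5,"ax":0,"ay":0,"az":0,"jaw":0},{"tx":0,"ty":0,"tz":1,"ax":0,"ay":0,"az":0,"jaw":0},{"tx":0,"ty":0,"tz":0.8,"ax":0,"ay":0,"az":0,"jaw":0},{"tx":0,"ty":0,"tz":0.6,"ax":0,"ay":0,"az":0,"jaw":0},{"tx":0,"ty":0,"tz":0.4,"ax":0,"ay":0,"az":0,"jaw":0},{"tx":0,"ty":0,"tz":0.4,"ax":0,"ay":0,"az":0,"jaw":0},{"tx":0,"ty":0,"tz":0,"ax":0,"ay":0,"az":0,"jaw":0},{"tx":0,"ty":0,"tz":0,"ax":0,"ay":0,"az":0,"jaw":0}]'; python3 wl.py wrist7 lid_blue,40,200 box_blue,40,56; python3 plan.py 533.8 -19.5 55.3 -1.2 1
```

```text
t: 9.25
ee_pos: [533.2, -18.4, 60.4]
orientation: [3.141, -0.029, 0.0]
ft_force: [0.5, -0.1, -1.2]
width: 13.8
lid_blue 40.0 0.83 [323. 252.] 12065 12012 [534.  -13.3] [56.3 79.6] 89.1 [534.2   1.3  64.1]
box_blue 40.0 0.88 [320. 196.] 1374 404 [534.3  25.3] [ 0.8 55. ] 178.8 [533.3  25.4  44.9]
pos [533.3 -18.4  60.5] yaw -1.04 tilt [ 0.0004 -0.    ] F [-0.2  0.   0.3] w 14.1 t 9.4
row: t [0.056 0.104 0.521] a [ 0.   -0.02  0.16] |t| 0.53
```

```bash
python3 -m inch '[{"tx":0.02,"ty":0.05,"tz":0.2,"ax":0,"ay":0,"az":0,"jaw":0},{"tx":0,"ty":0,"tz":0.2,"ax":0,"ay":0,"az":0,"jaw":0},{"tx":0,"ty":0,"tz":0.12,"ax":0,"ay":0,"az":0,"jaw":0},{"tx":0,"ty":0,"tz":0,"ax":0,"ay":0,"az":0,"jaw":0},{"tx":0,"ty":0,"tz":0,"ax":0,"ay":0,"az":0,"jaw":0}]';  python3 plan.py 533.8 -19.5 55.3 -1.2 1
```

```text
t: 10.02
ee_pos: [533.2, -18.9, 55.2]
orientation: [3.141, -0.029, -0.0]
ft_force: [-1.5, -0.3, 4.7]
width: 14.0
pos [533.2 -18.9  55.2] yaw -1.04 tilt [-0.0002  0.    ] F [-1.5 -0.3  4.7] w 14.0 t 10.025
row: t [ 0.061  0.056 -0.013] a [0.   0.01 0.16] |t| 0.08
```

```bash
python3 -m inch '[{"tx":0,"ty":0,"tz":0,"ax":0,"ay":0,"az":0,"jaw":0.4},{"tx":0,"ty":0,"tz":0,"ax":0,"ay":0,"az":0,"jaw":0.4},{"tx":0,"ty":0,"tz":0,"ax":0,"ay":0,"az":0,"jaw":0.4},{"tx":0,"ty":0,"tz":-5,"ax":0,"ay":0,"az":0,"jaw":0.4},{"tx":0,"ty":0,"tz":-5,"ax":0,"ay":0,"az":0,"jaw":0.4},{"tx":0,"ty":0,"tz":0,"ax":0,"ay":0,"az":0,"jaw":0.4},{"tx":0,"ty":0,"tz":0,"ax":0,"ay":0,"az":0,"jaw":0.4}]';  python3 wl.py wrist8 lid_blue,50,56 lid_blue,60,80 lid_blue,30,80 box_blue,0,60;python3 - <<'E'
from h import *
# stops in wrist view
cal=viewer.get_calibration('wrist'); im,d=viewer.get_image('wrist')
m=masks_of('wrist','board')[0]['pixels']; P=world('wrist',m,d,cal)
P=P[(P[:,2]>33)&(P[:,2]<39)]; np.save('stopsw.npy',P)
l=P[(P[:,1]>70)&(P[:,0]<630)]; f=P[(P[:,1]<60)&(P[:,0]>645)]
for n,q in (('left',l),('far',f)):
    if len(q)>30: print(n,len(q),*rect(q),cv2.boxPoints(cv2.minAreaRect(q[:,:2].astype(np.float32))).round(1).tolist())
E
```

```text
t: 10.9
ee_pos: [532.9, -18.9, 154.8]
orientation: [-3.141, 0.029, 0.0]
ft_force: [0.3, 0.1, -0.3]
width: 35.0
lid_blue 50.0 0.91 [323. 234.] 8301 6945 [534.2 -19.3] [56.2 90.5] 88.9 [534.1 -15.7  54.1]
lid_blue 60.0 0.91 [323. 234.] 8301 1305 [533.9 -18.7] [13.7 49.5] 89.2 [534.1 -16.9  72.5]
lid_blue 30.0 0.91 [323. 234.] 8301 8296 [534.2 -19.3] [56.2 90.5] 88.9 [534.1 -15.8  57. ]
box_blue 0.0 0.7 [318. 174.] 387 387 [536.   25.5] [ 2.7 58.6] 176.6 [534.   25.5  26.7]
left 2947 [571.   97.6] [ 12.5 119.2] 174.1 [[511.1000061035156, 97.5999984741211], [629.7000122070312, 85.30000305175781], [630.9000244140625, 97.69999694824219], [512.4000244140625, 110.0]]
far 3098 [685.7 -20.1] [ 13.8 162. ] 84.5 [[671.0, -100.0999984741211], [684.7000122070312, -101.4000015258789], [700.2999877929688, 59.79999923706055], [686.5999755859375, 61.20000076293945]]
```

View pics/wrist8.png

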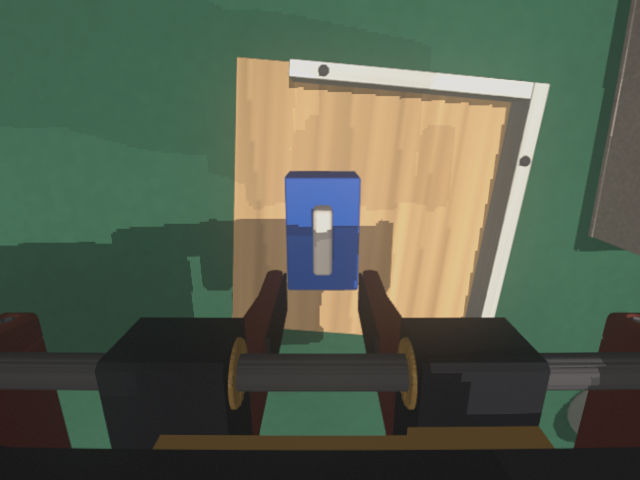

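```bash
python3 - <<'E'
from h import *
im,d=viewer.get_image('scene'); P=world('scene',d>0,d)
Q=P[(P[:,2]>115)&(P[:,2]<500)&(P[:,0]>690)&(P[:,0]<850)&(abs(P[:,1])<250)]
for y in range(-250,250,25):
    q=Q[(Q[:,1]>=y)&(Q[:,1]<y+25)]
    if len(q)>3: print(y,len(q),'xmin',q[:,0].min().round(),'zmax',q[:,2].max().round())
E
python3 plan.py 534.1 -19.2 57 -1.1 3
```

```text
-250 853 xmin 799.0 zmax 183.0
-225 91 xmin 819.0 zmax 181.0
25 33 xmin 837.0 zmax 125.0
50 32 xmin 837.0 zmax 126.0
75 24 xmin 837.0 zmax 125.0
100 25 xmin 837.0 zmax 127.0
125 25 xmin 837.0 zmax 125.0
150 22 xmin 837.0 zmax 125.0
pos [533.  -18.9 154.4] yaw -1.04 tilt [-0.0012  0.0001] F [-0.3 -0.8  0.3] w 35.1 t 11.3
row: t [0.04  0.009 3.247] a [-0.    0.02  0.02] |t| 3.25
```

```bash
python3 -m inch '[{"tx":0.1,"ty":0.03,"tz":4,"ax":0,"ay":0,"az":0,"jaw":0.4},{"tx":0,"ty":0,"tz":4,"ax":0,"ay":0,"az":0,"jaw":0.4},{"tx":0,"ty":0,"tz":1.75,"ax":0,"ay":0,"az":0,"jaw":0.4},{"tx":0,"ty":0,"tz":0,"ax":0,"ay":0,"az":0,"jaw":0.4},{"tx":0,"ty":0,"tz":0,"ax":0,"ay":0,"az":0,"jaw":0},{"tx":0,"ty":0,"tz":0,"ax":0,"ay":0,"az":0,"jaw":0},{"tx":0,"ty":0,"tz":0,"ax":0,"ay":0,"az":0,"jaw":0},{"tx":0,"ty":0,"tz":0,"ax":0,"ay":0,"az":0,"jaw":0}]';  python3 plan.py 650 30 56.5 -5.8 12
```

```text
t: 12.3
ee_pos: [534.9, -19.3, 58.6]
orientation: [3.141, -0.029, 0.002]
ft_force: [-0.7, -0.1, 7.8]
width: 13.5
pos [534.9 -19.3  58.6] yaw -1.04 tilt [ 0.0015 -0.0001] F [-0.7 -0.1  7.8] w 13.5 t 12.3
row: t [ 0.935 -0.464  0.018] a [ 0.   -0.01  0.4 ] |t| 1.04
```

```bash
python3 -m inch '[{"tx":0.9,"ty":-0.46,"tz":0,"ax":0,"ay":0,"az":0.4,"jaw":0},{"tx":0.9,"ty":-0.46,"tz":0,"ax":0,"ay":0,"az":0.4,"jaw":0},{"tx":0.9,"ty":-0.46,"tz":0,"ax":0,"ay":0,"az":0.4,"jaw":0}]';  python3 plan.py 650 30 56.5 -5.8 9; python3 wl.py w9 lid_blue,40,65 box_blue,0,60; python3 - <<'E'
from h import *
im,d=viewer.get_image('scene'); save('s9',im[170:350,200:460])
for m in masks_of('scene','box_blue')[:1]:
    P=world('scene',m['pixels'],d); print(m['score'],len(P),np.percentile(P[:,2],[2,50,98]),rect(P))
E
```

```text
t: 12.68
ee_pos: [560.3, -6.8, 58.5]
orientation: [3.14, -0.061, -0.005]
ft_force: [-19.4, -13.0, 36.4]
width: 13.8
pos [560.3  -6.8  58.5] yaw -2.24 tilt [-0.0029 -0.001 ] F [-19.4 -13.   36.4] w 13.8 t 12.675
row: t [ 0.967 -0.475  0.021] a [0.01 0.02 0.4 ] |t| 1.08
lid_blue 40.0 0.75 [326. 252.] 11827 8751 [560.6  -2.7] [56.9 81.3] 88.2 [561.4  17.7  54.5]
box_blue 0.0 0.91 [289. 200.] 1598 1598 [556.9   6.1] [54.8 61.1] 88.0 [548.8  26.9  33. ]
0.67 632 [ 8.02698214 27.62466391 48.82718965] (array([577.4, -21.7]), array([ 51.4, 105.2]), 55.7)
```

View pics/s9.png

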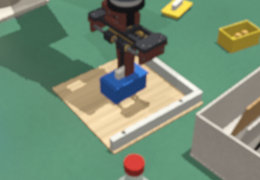

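```bash
python3 -m inch '[{"tx":0,"ty":0,"tz":-0.08,"ax":0,"ay":0,"az":0,"jaw":0},{"tx":0,"ty":0,"tz":0,"ax":0,"ay":0,"az":0,"jaw":0},{"tx":0,"ty":0,"tz":0,"ax":0,"ay":0,"az":0,"jaw":0}]'; python3 -m inch '[{"tx":0,"ty":0,"tz":-0.05,"ax":0,"ay":0,"az":0,"jaw":0},{"tx":0,"ty":0,"tz":0,"ax":0,"ay":0,"az":0,"jaw":0}]';  python3 plan.py 650 30 57 -5.8 9
```

```text
t: 13.3
ee_pos: [561.6, -6.1, 58.4]
orientation: [3.141, -0.061, -0.0]
ft_force: [-1.1, -0.5, 2.2]
width: 13.5
t: 13.55
ee_pos: [561.5, -6.1, 58.7]
orientation: [-3.141, 0.061, 0.001]
ft_force: [0.4, -1.0, -0.5]
width: 14.1
pos [561.5  -6.1  58.7] yaw -2.24 tilt [-0.0003  0.    ] F [ 0.4 -1.  -0.5] w 14.1 t 13.55
row: t [ 0.955 -0.466  0.019] a [-0.   0.   0.4] |t| 1.06
```

```bash
python3 -m inch '[{"tx":0.8,"ty":-0.4,"tz":0,"ax":0,"ay":0,"az":0.4,"jaw":0},{"tx":0.8,"ty":-0.4,"tz":0,"ax":0,"ay":0,"az":0.4,"jaw":0},{"tx":0.8,"ty":-0.4,"tz":0,"ax":0,"ay":0,"az":0.4,"jaw":0},{"tx":0.8,"ty":-0.4,"tz":0,"ax":0,"ay":0,"az":0.4,"jaw":0}]';python3 -m inch '[{"tx":0.8,"ty":-0.4,"tz":0,"ax":0,"ay":0,"az":0.4,"jaw":0},{"tx":0.8,"ty":-0.4,"tz":0,"ax":0,"ay":0,"az":0.4,"jaw":0},{"tx":0.8,"ty":-0.4,"tz":0,"ax":0,"ay":0,"az":0.4,"jaw":0},{"tx":0.8,"ty":-0.4,"tz":0,"ax":0,"ay":0,"az":0.4,"jaw":0},{"tx":0,"ty":0,"tz":0,"ax":0,"ay":0,"az":0,"jaw":0}]';  python3 plan.py 650 30 57 -5.8 3; python3 wl.py w10 lid_blue,40,65 box_blue,0,60
```

```text
t: 14.05
ee_pos: [595.0, 8.6, 58.7]
orientation: [-3.14, 0.106, 0.0]
ft_force: [-1.3, -0.1, -1.5]
width: 13.9
t: 14.68
ee_pos: [628.6, 22.0, 59.0]
orientation: [-3.138, 0.149, -0.002]
ft_force: [-0.3, 0.1, -1.4]
width: 13.8
pos [628.6  22.   59. ] yaw -5.43 tilt [0.0014 0.0001] F [-0.3  0.1 -1.4] w 13.8 t 14.675
row: t [ 0.685 -0.333  0.069] a [-0.   -0.03  0.12] |t| 0.76
lid_blue 40.0 0.84 [324. 253.] 12018 8818 [628.7  26.1] [57.4 81.7] 84.6 [631.1  46.5  54.9]
box_blue 0.0 0.81 [298. 199.] 1381 1381 [613.7  49.4] [41.4 81.9] 42.6 [621.6  57.5  30.7]
```

View pics/w10.png

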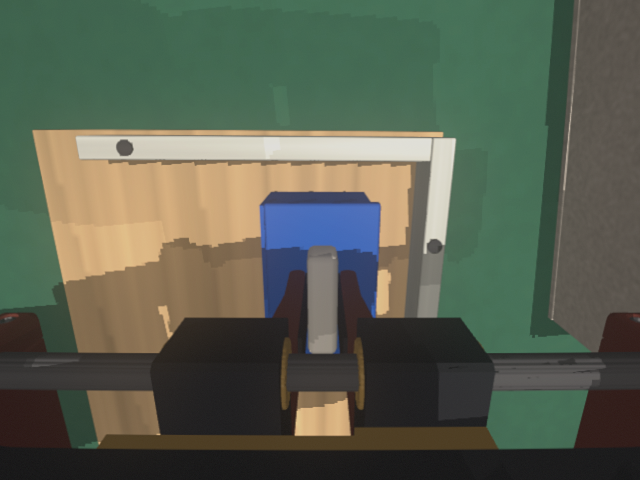

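```bash
python3 -m inch '[{"tx":0.8,"ty":-0.5,"tz":0,"ax":0,"ay":0,"az":0.3,"jaw":0},{"tx":0.8,"ty":-0.5,"tz":0,"ax":0,"ay":0,"az":0,"jaw":0},{"tx":0.7,"ty":-0.5,"tz":0,"ax":0,"ay":0,"az":0,"jaw":0},{"tx":0,"ty":0,"tz":0,"ax":0,"ay":0,"az":0,"jaw":0}]';python3 -m inch '[{"tx":0.3,"ty":0,"tz":0,"ax":0,"ay":0,"az":0,"jaw":0},{"tx":0.3,"ty":0,"tz":0,"ax":0,"ay":0,"az":0,"jaw":0},{"tx":0,"ty":0,"tz":0,"ax":0,"ay":0,"az":0,"jaw":0}]';  python3 plan.py 656.6 37.3 57 -5.8 1; python3 -m inch '[{"tx":0,"ty":-0.3,"tz":0,"ax":0,"ay":0,"az":0,"jaw":0},{"tx":0,"ty":-0.2,"tz":0,"ax":0,"ay":0,"az":0,"jaw":0},{"tx":0,"ty":0,"tz":0,"ax":0,"ay":0,"az":0,"jaw":0}]'; python3 plan.py 656.6 37.3 57 -5.8 1; python3 wl.py w11 lid_blue,40,65 box_blue,0,60
```

```text
t: 15.32
ee_pos: [652.9, 34.9, 59.0]
orientation: [-3.138, 0.157, -0.002]
ft_force: [-0.0, -1.1, -0.5]
width: 13.9
t: 15.7
ee_pos: [658.1, 33.7, 58.8]
orientation: [3.138, -0.158, 0.0]
ft_force: [0.0, 0.3, -1.0]
width: 13.5
pos [658.1  33.7  58.8] yaw -5.75 tilt [ 0.0003 -0.    ] F [ 0.   0.3 -1. ] w 13.5 t 15.7
row: t [-0.183 -0.346  0.185] a [-0.   -0.02  0.05] |t| 0.43
t: 16.08
ee_pos: [658.5, 39.0, 59.0]
orientation: [-3.138, 0.157, -0.0]
ft_force: [0.1, 0.1, -0.6]
width: 13.6
pos [658.5  39.   59. ] yaw -5.73 tilt [0.0003 0.0001] F [ 0.1  0.1 -0.6] w 13.6 t 16.075
row: t [-0.167  0.188  0.195] a [-0.01 -0.01  0.07] |t| 0.32
lid_blue 40.0 0.91 [321. 252.] 11653 8621 [659.3  43.2] [56.2 81.2] 84.4 [661.2  63.6  54.9]
```

```bash
python3 -m inch '[{"tx":0.15,"ty":0,"tz":0,"ax":0,"ay":0,"az":0,"jaw":0},{"tx":0.1,"ty":0,"tz":0,"ax":0,"ay":0,"az":0,"jaw":0},{"tx":0,"ty":0,"tz":0,"ax":0,"ay":0,"az":0,"jaw":0}]'; python3 -m inch '[{"tx":0,"ty":-0.15,"tz":0,"ax":0,"ay":0,"az":0,"jaw":0},{"tx":0,"ty":-0.1,"tz":0,"ax":0,"ay":0,"az":0,"jaw":0},{"tx":0,"ty":0,"tz":0,"ax":0,"ay":0,"az":0,"jaw":0}]'; python3 plan.py 656.6 37.3 57 -5.8 1
```

```text
t: 16.6
ee_pos: [660.8, 38.5, 58.8]
orientation: [-3.138, 0.157, 0.0]
ft_force: [-0.6, -0.2, 0.3]
width: 14.1
t: 16.98
ee_pos: [661.2, 40.7, 58.9]
orientation: [3.137, -0.157, 0.0]
ft_force: [-0.3, -3.3, -0.8]
width: 13.9
pos [661.2  40.7  58.9] yaw -5.74 tilt [ 0.0002 -0.0005] F [-0.3 -3.3 -0.8] w 13.9 t 16.975
row: t [-0.424  0.383  0.189] a [ 0.03 -0.01  0.06] |t| 0.6
```

```bash
python3 -m inch '[{"tx":0.1,"ty":0,"tz":0,"ax":0,"ay":0,"az":0,"jaw":0},{"tx":0.1,"ty":0,"tz":0,"ax":0,"ay":0,"az":0,"jaw":0},{"tx":0,"ty":0,"tz":0,"ax":0,"ay":0,"az":0,"jaw":0}]'; python3 -m inch '[{"tx":0,"ty":-0.1,"tz":0,"ax":0,"ay":0,"az":0,"jaw":0},{"tx":0,"ty":0,"tz":0,"ax":0,"ay":0,"az":0,"jaw":0},{"tx":0,"ty":0,"tz":0,"ax":0,"ay":0,"az":0,"jaw":0}]'; python3 plan.py 656.6 37.3 57 -5.8 1
```

```text
t: 17.35
ee_pos: [661.4, 40.7, 58.8]
orientation: [3.137, -0.157, -0.006]
ft_force: [-7.6, -3.6, 3.9]
width: 13.6
t: 17.73
ee_pos: [661.5, 40.7, 58.9]
orientation: [3.136, -0.157, -0.006]
ft_force: [-6.7, -6.9, 5.1]
width: 14.1
pos [661.5  40.7  58.9] yaw -5.74 tilt [-0.0038 -0.0013] F [-6.7 -6.9  5.1] w 14.1 t 17.725
row: t [-0.449  0.39   0.189] a [0.1  0.21 0.06] |t| 0.62
```

```bash
python3 -m inch '[{"tx":-0.2,"ty":0.18,"tz":0,"ax":0,"ay":0,"az":0,"jaw":0},{"tx":-0.18,"ty":0.15,"tz":0,"ax":0,"ay":0,"az":0,"jaw":0},{"tx":0,"ty":0,"tz":0,"ax":0,"ay":0,"az":0,"jaw":0},{"tx":0,"ty":0,"tz":0,"ax":0,"ay":0,"az":0,"jaw":0.3},{"tx":0,"ty":0,"tz":0,"ax":0,"ay":0,"az":0,"jaw":0.3},{"tx":0,"ty":0,"tz":0,"ax":0,"ay":0,"az":0,"jaw":0.3},{"tx":0,"ty":0,"tz":-5,"ax":0,"ay":0,"az":0,"jaw":0.3},{"tx":0,"ty":0,"tz":-5,"ax":0,"ay":0,"az":0,"jaw":0.3},{"tx":-5,"ty":0,"tz":0,"ax":0,"ay":0,"az":0,"jaw":0.3},{"tx":0,"ty":3,"tz":0,"ax":0,"ay":0,"az":0,"jaw":0.3},{"tx":0,"ty":0,"tz":0,"ax":0,"ay":0,"az":0,"jaw":0.3},{"tx":0,"ty":0,"tz":0,"ax":0,"ay":0,"az":0,"jaw":0.3}]';  cat > fin.py <<'E'
from h import *
import sys
cal=viewer.get_calibration('wrist'); im,d=viewer.get_image('wrist'); save(sys.argv[1],im)
e=np.radians(84.3); ey=np.array([np.cos(e),np.sin(e)]); ex=np.array([ey[1],-ey[0]])
P=world('wrist',d>0,d,cal); B=np.c_[(P[:,:2]-[656.6,37.3])@np.c_[ex,ey],P[:,2]]
S=B[(B[:,2]>33)&(B[:,2]<39)]
f=S[(S[:,0]>15)&(S[:,0]<55)&(abs(S[:,1])<40)]; l=S[(S[:,1]>30)&(S[:,1]<70)&(abs(S[:,0]+60)<40)]
for n,q in(('far',f),('left',l)):
    if len(q)>20: print(n,len(q),np.percentile(q,[1,99],axis=0).round(1).tolist(),*rect(q))
L=B[(B[:,2]>51)&(B[:,2]<57)&(abs(B[:,0])<50)&(abs(B[:,1])<65)]; print('plate (board axes)',*rect(L),np.percentile(L,[1,99],axis=0).round(1).tolist())
for t in('lid_blue','box_blue'):
    for m in masks_of('wrist',t)[:1]: 
        q=world('wrist',m['pixels'],d,cal); q=np.c_[(q[:,:2]-[656.6,37.3])@np.c_[ex,ey],q[:,2]]
        print(t,m['score'],np.percentile(q,[1,99],axis=0).round(1).tolist())
        if t=='box_blue':
            for lo,hi in((8,25),(25,44)):
                w=q[(q[:,2]>lo)&(q[:,2]<hi)]
                if len(w)>20: print(lo,len(w),np.percentile(w,[1,50,99],axis=0).round(1).tolist())
print(get_obs()['t'])
E
python3 fin.py w12
```

```text
t: 19.23
ee_pos: [606.8, 14.3, 159.0]
orientation: [-3.137, 0.158, -0.001]
ft_force: [-0.4, 0.2, 0.5]
width: 26.4
far 593 [[35.3, -38.9, 34.7], [40.6, 38.7, 38.1]] [37.9 -0.2] [ 6.3 79.3] 89.8
left 1774 [[-98.9, 43.6, 34.3], [-20.8, 57.1, 37.9]] [-60.   43.8] [26.8 79.9] 179.8
plate (board axes) [3.2 1.6] [56.3 90.6] 90.1 [[-24.6, -42.1, 52.3], [30.1, 46.3, 55.8]]
lid_blue 0.84 [[-24.1, -41.8, 52.4], [29.9, 46.2, 74.1]]
box_blue 0.87 [[-26.7, -41.9, 7.8], [-24.8, 43.9, 49.5]]
8 113 [[-26.7, -41.2, 9.0], [-26.5, 5.2, 18.4], [-26.4, 43.4, 24.8]]
25 168 [[-26.7, -40.0, 25.3], [-26.6, 3.6, 34.8], [-26.5, 43.2, 43.7]]
19.375
```

View pics/w12.png

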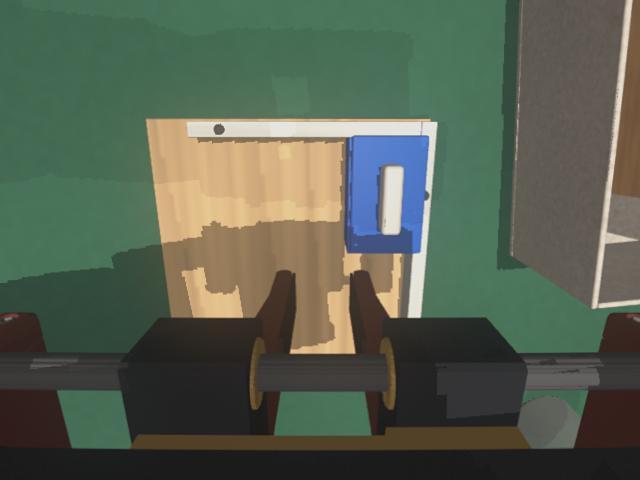

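```bash
python3 -c "
from workcell import ctrl; print(ctrl.close_job())"
```

```text
the job is handed in; nothing more can be done
None
```

I put the small blue lid on the blue box, let go of it, then slid the closed box into the corner of the two stops. I slid it by holding the lid's grip bar lightly and released it there. I handed the job in at about 19.4 s of the 64 s allowed; it reports no verdict.

What the last checks showed:
- **Lid:** The plate top measured about 54 mm above the table, which is the seated height. The lid sat about 2 mm off the box's centre towards the far stop and about 0 to 1.6 mm off along its length. Its yaw was within about 0.5°.
- **Far stop:** The box's long side measured parallel to the far stop and touching it, to within about 1 mm.
- **Left stop:** The box end facing this stop was hidden in the last picture. The near end put the box up to about 2 mm past the stop. I read that as touching with measurement error, because the push stalled there at about 7 N.
- **During the slide:** At the start of the slide the tool pressed down with about 36 N. I raised it slightly and the force dropped to about zero, after which the box slid freely.
- **Other things:** I did not touch the other two lids or the yellow box, and I did not measure them again afterwards.

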